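# Register a gift box in the stamping platform

## Robot

A 6-joint arm with a two-finger parallel gripper is mounted at the origin on the work surface. World frame = base frame: x ahead of the robot, y to its left, z up, the work surface at z = 0. Lengths are in m, angles in rad, forces in N, time in s.
With the tool pointing down it reaches from about 0.25 to 0.8 m from the base axis. Payload 8.5 kg.
Tool frame: the origin (TCP) lies on the mounting face of the last link; the fingertips stand 173 mm ahead of it and the grasp point (between the pads) lies 155 mm ahead of it; y points along the fingers, x is the direction in which the jaws open and shut, and the axes are right-handed (so a half turn about y gives the same grasp; the last joint's range is limited). The gripper opens to 85 mm and grips with 20 to 120 N. Pads are 22 mm wide; open, the fingers measure 114 mm over their backs; the gripper's body (76 mm by 85 mm) begins 54 mm behind the grasp point. The pads swing forward as they close: fully open they stand 13 mm farther back than shut.
Start: joints at [-1.228, 0.238, -0.013, 1.319, 0, 1.571], TCP at [0.176, -0.494, 0.405] pointing down, gripper open.
Joint ranges: [-2.66, 2.66], [-1.03, 1.9], [-1.14, 1.46], [-1.82, 2.27], [-1.45, 1.34], [-3.14, 3.14]. Speed limits (rad/s): [2.22, 2.22, 2.79, 3.14, 3.14, 3.14].

## Interface

Orientations are given as a unit quaternion [x, y, z, w].
In Python, from station import sensors, cams, workorder gives the robot as it stands.
- The arm moves only by the tool carry_out, never from a script. Its argument "steps" is a list that holds one entry, the list of rows, each a list of 7 numbers: the turn, a rotation vector about the tool's x, y, z in degrees, then the shift along the tool's x, y, z in m, then the opening, from 0 (shut) to 1 (fully open). In form: [[[wx, wy, wz, dx, dy, dz, grip], ...]]. A call has 1 to 12 rows; each row shifts and turns the pose as measured when the row begins, along the tool's axes as they then stand; what a row does not reach is not made up. A row lasts 1/8 s, in which the tool goes at most 62.5 mm and 10.7 degrees, less where a joint would pass 70% of its speed; a pose out of reach is approached as far as the arm can. A call with a gripper value outside its range is refused whole. The fingers move at their own pace and stop on an object; the grip force is fixed at half the most. Time passes only in rows, so rows that do not move let the fingers close. It gives the time, the measured TCP pose, the force and the opening at its end, in the units of the state.
- sensors.observe(): the state, without advancing time (a new reading comes with each control period).
- cams.read_camera(name): name is "scene" or "side" or "wrist"; returns a dict with "color" (400x640x3 uint8, blue, green, red), "range_z" (400x640 float32, m along the optical axis (not along the pixel's ray), 0 where there is no reading), "K" (3x3 intrinsics, pixels), "k1" (the pictures are not rectified: a ray, as slopes to the right and down, at radius r is drawn at 1 + k1 r^2 times it, then the intrinsics apply), "view" (4x4, takes a point from world to camera coordinates); the wrist camera has in their place "tool_from_camera" (4x4, takes a point from camera to tool coordinates, whose origin is the TCP and whose axes are the tool frame's). Camera axes: x right, y down, z forward; pixel columns grow to the right and rows downward; lengths in m; the calibration is good to about 2 mm. A picture is of the moment at which its call begins: read the wrist's pose just before it.
- workorder.finish_job(): hands the job in, once; it reports no verdict.
The state is a dict: "t": time; "joints": joint angles; "qvel": joint speeds; "joint_efforts": joint torques, N m; "tool_pos": TCP position; "tcp_rot": TCP orientation; "ft_force": force on the tool from outside, world axes, zero at the start; "ft_torque": the same for the moment, N m; "gripper_width": opening from 0.0 (shut) to 1.0 (fully open).
Only numpy, scipy, OpenCV 4.12 (cv2) and the standard library are available. Lean on these libraries where they do the work, as an engineer would, in place of code of your own. Each camera call takes 0.05 s, during which the arm holds its last target. There are 200 camera calls.

## Task

Get the cardboard gift box ready for stamping: push it along the board of the stamping platform, without picking it up or tipping it, until it sits squarely in the corner, flush against both the rear fence and the left-hand end stop, and push the side gauge along its track until it rests against the box and keeps it there. Leave everything else standing where it is.

Things in the scene. Friction and masses are not known exactly. Their poses are not given: they have to be found in the camera images.
- jig: Stamping platform, fixed to the bench: white board 250 x 400 mm, its top 12 mm above the bench, turned up to 0.3 rad. Origin on the bench under the board, which reaches from x -120 to +130, y -200 to +200 mm. +x points to the rear fence (away from the robot), +y to the end stop (robot's left), z up. The strip beyond the end stop carries a wooden stamp and an ink tin.
- corner (a point): Inner corner of the platform, on the board's top (12 mm above the bench), where the rear fence's front face and the end stop's inner face meet; at x +100, y +110 mm of the platform's origin. Axes as the platform's. With the box home, its centre lies at x -50, y -60 mm from here.
- fence (a point): Middle of the rear fence's top front edge. The fence is an aluminium bar along the platform's y, 310 mm long, 12 mm thick, 25 mm high above the board (37 above the bench). Just behind it: two hinge posts 74 mm above the bench and, from 26 to 196 mm behind its face, the clear swing plate with the stamping die, laid open level 68 to 85 mm above the bench; not used.
- end_stop (a point): Middle of the end stop's top inner edge. The end stop is an aluminium bar along the platform's x, 200 mm long (its near end 188 mm before the rear fence's face), 14 mm thick, 25 mm high above the board (37 above the bench). Axes as the platform's.
- gift_box: The gift box: cardboard carton, brown lid on a white tray, 100 (own x) x 120 (own y) x 45 mm high, 0.26 to 0.5 kg, loose on the board; sliding takes 1 to 5 N. Origin at the centre of its underside. It starts 25 to 70 mm short of home towards the fence and 30 to 75 mm towards the end stop, turned up to 0.4 rad. Its own +x goes to the rear fence, its 120 mm side along it.
- gauge_face (a point): On the side gauge's inner face (towards the end stop), at the platform's x = 0, half way up the bar (26 mm above the bench). The gauge is an aluminium bar along the platform's x, from x -107 to +83 mm, 24 mm thick (outer face 24 mm further to -y), top 28 mm above the board; a black knob 19 mm wide, 47 mm above the board, stands on its robot-side end. Push it anywhere on its outer face.
- gauge (a joint): Side gauge along its track, in m: 0 fully open (inner face 260 mm from the end stop), growing as it slides towards the end stop: face to stop = 0.260 - value. It reads 0.140 when resting against the box at home, and ends at 0.180 with no box. It starts at 0 to 0.03, takes about 2.5 N to slide (more when pushing the box too) and stays where it is left.
- wood_stamp: Bystander: turned wooden hand stamp, 30 mm across, 66 mm high, upright on the board beyond the end stop. Origin at the centre of its foot.
- ink_tin: Bystander: flat dark tin 53 mm across, 18 mm high, on the board beyond the end stop. Origin at the centre of its underside.
- tumbler: Bystander: amber glass candle tumbler with a wooden lid, 79 mm across, 97 mm high, on the bench left of the platform. Origin at the centre of its foot.
- candle_tin: Bystander: candle tin with lid, 74 mm across, 48 mm high, on the bench right of the platform. Origin at the centre of its underside.
- dropper1: Bystander: amber dropper bottle, 33 mm across, 97 mm high, on the bench right of the platform. Origin at the centre of its foot.
- dropper2: Bystander: a second dropper bottle like the first, near it.
- dish: Bystander: small white ceramic bowl, 84 mm across, 38 mm high, on the bench left of the platform. Origin at the centre of its foot.
Not all that is in view belongs to the job. Leave any black or purple look-alike of the gift_box alone.

How it is judged:
At the end, for the whole second after the job is handed in: The box stands flat on the board with both faces within 3 mm of the rear fence and of the end stop and square to them within 0.035 rad (2 degrees), the side gauge's inner face is within 123.5 mm of the end stop (about touching the 120 mm box), and box and gauge are at rest (x of gift_box in the frame of corner between -0.053 and -0.047 m and y of gift_box in the frame of corner between -0.063 and -0.057 m and z of gift_box in the frame of corner between -0.003 and 0.003 m and angle between the x axis of gift_box and the x axis of jig, either way round below 0.035 rad and value of joint gauge above 0.1365 m and linear speed of gift_box below 0.01 m/s and velocity of joint gauge between -0.005 and 0.005 m/s).
It fails at once if the gift box was lifted (over 10 mm off the board) or tipped (over 0.2 rad) (z of gift_box in the frame of corner above 0.01 m or angle between gift_box's own z axis and vertical above 0.2 rad).
It fails at once if a bystander was moved (over 20 mm) or knocked over (distance of any of wood_stamp, ink_tin, tumbler, candle_tin, dropper1, dropper2, dish from where it was at the start of the episode above 0.02 m or angle between any of wood_stamp, ink_tin, tumbler, candle_tin, dropper1, dropper2, dish's own z axis and vertical above 0.3 rad).
It also fails if it takes over 45 s, if anything falls off the work surface, if the arm or the gripper's body presses on something with over 40 N, if the wrist force passes 120 N, or if a joint passes its speed limit or range.

## Working session

There is one attempt and no reset: what is moved stays moved. The work goes in short steps, Python scripts to look and compute and a tool call to move; the robot and the scene stay as the last step left them, time stands still between calls to the robot, and variables do not carry over. Pictures are saved under pics/ and viewed, about 8 in all and at most 12, crops included, and the job is handed in when it is done.

Besides the shell and the picture viewer there is one more tool, called after "Request:" as name(argument=value, ...) on one line, values as JSON. carry_out: Moves the arm, as the interface text tells. Its arguments: {"type":"object","properties":{"steps":{"type":"array"}},"required":["steps"]}

```bash
mkdir -p pics; ls
cat > h.py <<'E'
import numpy as np, cv2
from scipy.spatial.transform import Rotation as R
from station import sensors, cams, workorder
def ray(c,uv):
    # undistorted slopes
    K=c["K"];p=np.array([(uv[0]-K[0,2])/K[0,0],(uv[1]-K[1,2])/K[1,1]])
    q=p.copy()
    for _ in range(20): q=p/(1+c["k1"]*(q@q))
    return np.array([q[0],q[1],1.])
def T_wc(c,s=None):
    if "view" in c: return np.linalg.inv(c["view"])
    T=np.eye(4);T[:3,:3]=R.from_quat(s["tcp_rot"]).as_matrix();T[:3,3]=s["tool_pos"]
    return T@c["tool_from_camera"]
def onplane(c,uv,z,s=None):
    T=T_wc(c,s);d=T[:3,:3]@ray(c,uv);o=T[:3,3]
    return o+d*(z-o[2])/d[2]
def bydepth(c,uv,s=None):
    T=T_wc(c,s);d=c["range_z"][int(round(uv[1])),int(round(uv[0]))]
    return T[:3,:3]@(ray(c,uv)*d)+T[:3,3]
def cloud(c,s=None):
    h,w=c["range_z"].shape;K=c["K"]
    u,v=np.meshgrid(np.arange(w),np.arange(h))
    p=np.stack([(u-K[0,2])/K[0,0],(v-K[1,2])/K[1,1]],-1);q=p.copy()
    for _ in range(15): q=p/(1+c["k1"]*(q**2).sum(-1,keepdims=True))
    P=np.concatenate([q,np.ones((h,w,1))],-1)*c["range_z"][...,None]
    T=T_wc(c,s);return P@T[:3,:3].T+T[:3,3]
E
python3 - <<'E'
from h import *
import pickle
s=sensors.observe();print(s)
D={}
for n in("scene","side"):
    c=cams.read_camera(n);D[n]=c;cv2.imwrite(f"pics/{n}0.png",c["color"]);T=T_wc(c);print(n,T[:3,3],T[:3,2],c["K"][0,0],c["k1"])
pickle.dump((s,D),open("d0.pkl","wb"))
E
```

```text
pics
{'t': 0.0, 'joints': array([-1.22797961e+00,  2.38808243e-01, -1.42695900e-02,  1.31919517e+00,
        8.24214149e-06,  1.57079442e+00]), 'qvel': array([-4.97568116e-04, -9.33493125e-04, -5.57297687e-05, -5.20989940e-04,
       -1.16984131e-03, -1.20897804e-03]), 'joint_efforts': array([ 1.63847151e-03, -5.38780117e+01,  3.46441483e+01,  1.81332888e-02,
       -5.48124797e-05, -1.09042141e-06]), 'tool_pos': array([ 0.1764198 , -0.49429555,  0.40405706]), 'tcp_rot': array([-0.57765494,  0.40781203, -0.40696193,  0.57826128]), 'ft_force': array([ 0.00782952, -0.78167777, -0.33793797]), 'ft_torque': array([-0.04492994, -0.00220238, -0.00180346]), 'gripper_width': 1.0014740584501909}
scene [0.93596544 0.33541982 0.84021515] [-0.42649105 -0.37433385 -0.82339514] 399.26834179855206 -0.07145070678193696
side [0.02135877 0.63034168 0.80573058] [ 0.45021315 -0.55881439 -0.69644425] 465.44145912224315 -0.04938178443533154
```

View pics/scene0.png

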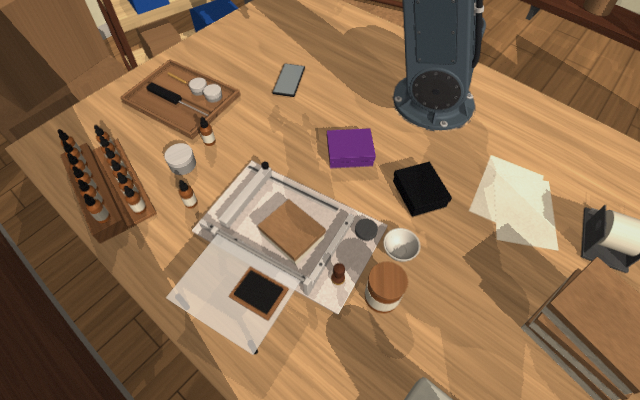

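View pics/side0.png

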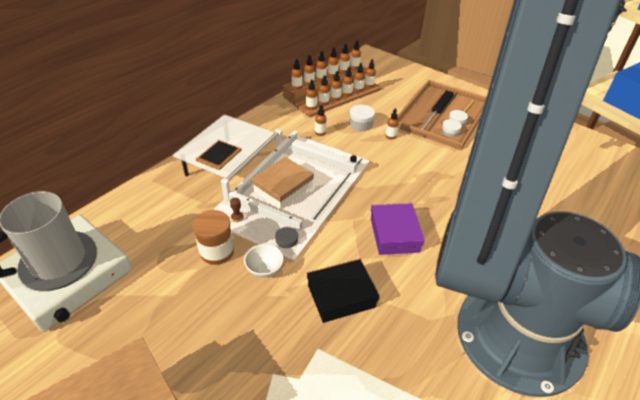

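Candidates: the brown carton at scene (292,230), the purple box at (351,147), the black box at (421,188). The brown-lidded box on the white board fits the description. Next come a close crop and a depth fit.

Run:
```python
from h import *
import pickle
s,D=pickle.load(open("d0.pkl","rb"))
c=D["scene"];u0,v0=185,150
cv2.imwrite("pics/scrop.png",cv2.resize(c["color"][150:325,185:395],None,fx=3.4,fy=3.4,interpolation=cv2.INTER_CUBIC))
c2=D["side"]
cv2.imwrite("pics/dcrop.png",cv2.resize(c2["color"][110:270,170:380],None,fx=3.5,fy=3.5,interpolation=cv2.INTER_CUBIC))
for n,uv in(("scene",(292,230)),("side",(285,180))):
    c=D[n];P=cloud(c);p0=bydepth(c,uv);print(n,"box top",p0)
    hsv=cv2.cvtColor(c["color"],cv2.COLOR_BGR2HSV)
    m=(abs(P[...,2]-0.057)<0.006)&(np.hypot(P[...,0]-p0[0],P[...,1]-p0[1])<.1)&(hsv[...,1]>70)
    m=m.astype(np.uint8);k,l,st,ce=cv2.connectedComponentsWithStats(m)
    i=1+np.argmax(st[1:,4]);q=P[l==i]
    r=cv2.minAreaRect((q[:,:2]*1000).astype(np.float32));print(r,np.median(q[:,2]),len(q))
```

```text
scene box top [0.63710872 0.00466001 0.05636176]
((634.0006713867188, -2.048797607421875), (121.5781478881836, 100.94451904296875), 87.68605041503906) 0.056848144018396385 2106
side box top [0.61398799 0.0079426  0.05688698]
((631.7445678710938, -1.5274505615234375), (123.97625732421875, 103.62764739990234), 86.49177551269531) 0.05620953945517415 1354
```

View pics/scrop.png

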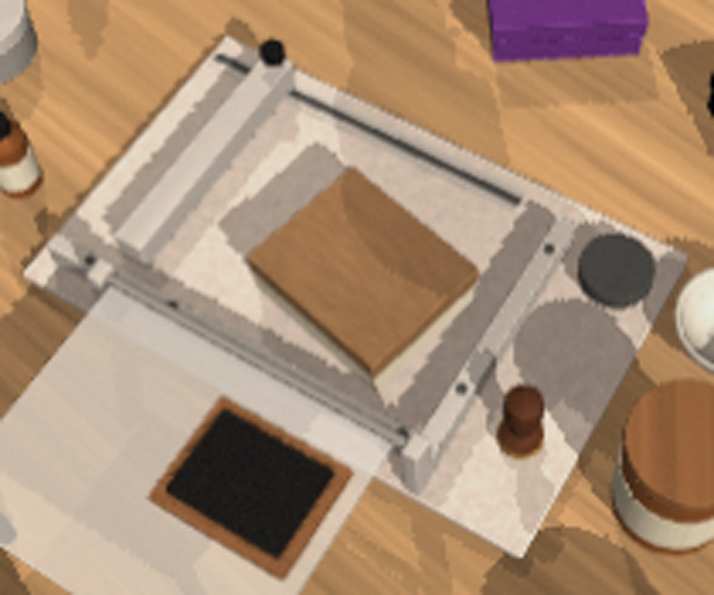

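View pics/dcrop.png

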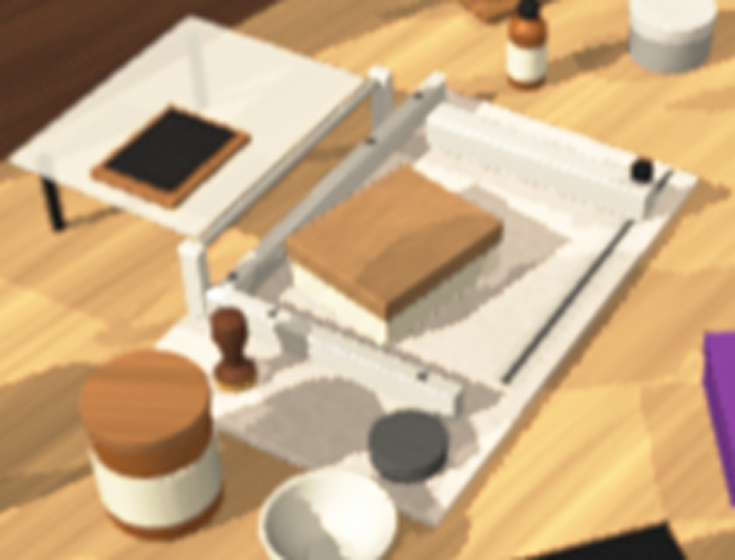

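The crops show the brown box (scene crop 365,270), the gauge with its knob at (272,52), the fence from (110,280) to (400,440) and the end stop from (560,220) to (430,440). The board corners are at (228,38), (686,258), (520,557) and (25,272). Next I fit the platform.

Run:
```python
from h import *
import pickle
s,D=pickle.load(open("d0.pkl","rb"))
S=lambda u,v:((u+.5)/3.4-.5+185,(v+.5)/3.4-.5+150)
Q=lambda u,v:((u+.5)/3.5-.5+170,(v+.5)/3.5-.5+110)
def fit(L,W):
    L=np.array(L);W=np.array(W)[:,:2];l0=L.mean(0);w0=W.mean(0)
    a=L-l0;b=W-w0;th=np.arctan2((a[:,0]*b[:,1]-a[:,1]*b[:,0]).sum(),(a*b).sum())
    Rm=np.array([[np.cos(th),-np.sin(th)],[np.sin(th),np.cos(th)]]);o=w0-Rm@l0
    print("th",th,"o",o,"res mm",np.round(((L@Rm.T+o)-W)*1000,1).tolist())
    return th,o
c=D["scene"];e=D["side"]
L=[(-.12,-.2),(-.12,.2),(.13,.2),(.13,-.2)]
W=[onplane(c,S(*p),.012) for p in((228,38),(686,258),(520,557),(25,272))]
th,o=fit(L,W)
W2=[onplane(e,Q(697,178),.012),onplane(e,Q(435,522),.012)]
fit(L[:2],W2); fit(L+L[:2],W+W2)
# cloud: fit by planes: fence tops z~.037, gauge tops .040, 
for n in D:
    P=cloud(D[n]).reshape(-1,3)
    r=np.array([[np.cos(th),np.sin(th)],[-np.sin(th),np.cos(th)]])
    X=(P[:,:2]-o)@r.T;z=P[:,2]
    def rep(nm,m,ax):
        q=X[m]; 
        if len(q)<15: print(n,nm,len(q));return
        k=np.polyfit(q[:,1-ax],q[:,ax],1);print(n,nm,len(q),"mid",np.median(q[:,ax]),"2-98%",np.percentile(q[:,ax],[2,98]),"slope",k[0],"z",np.median(z[m]))
    x,y=X.T
    rep("stop",(abs(z-.037)<.004)&(abs(y-.117)<.02)&(x>-.08)&(x<.08),1)
    rep("fence",(abs(z-.037)<.004)&(abs(x-.106)<.015)&(y>-.12)&(y<.1),0)
    rep("gauge",(abs(z-.040)<.004)&(y<-.1)&(y>-.2)&(x>-.08)&(x<.07),1)
    rep("board",(abs(z-.012)<.004)&(abs(x)<.1)&(abs(y)<.1),0)
for n,r in (("scene",((.6340,-.0020),87.7)),("side",((.6317,-.0015),86.5))):
    d=np.array(r[0])-o;R2=np.array([[np.cos(th),np.sin(th)],[-np.sin(th),np.cos(th)]])
    print("box in jig",R2@d,"rel yaw",np.deg2rad(r[1]-90)-th)
```

```text
th 0.18247575705661445 o [ 0.6153204 -0.0239483] res mm [[-1.7, -2.4], [-2.6, 2.2], [1.5, 1.5], [2.7, -1.3]]
th 0.1848734765296714 o [ 0.61298872 -0.02149935] res mm [[0.3, -1.5], [-0.3, 1.5]]
th 0.1817466228608929 o [ 0.61456553 -0.02325257] res mm [[-2.6, -1.6], [-3.2, 3.0], [0.9, 2.1], [1.8, -0.7], [1.2, -3.0], [1.8, 0.3]]
scene stop 404 mid 0.11679280725444294 2-98% [0.10965815 0.12343576] slope 0.0019767300089392295 z 0.036977602219149974
scene fence 219 mid 0.1018246183409896 2-98% [0.09837798 0.10461738] slope -0.0044273361614756155 z 0.03806986881891161
scene gauge 531 mid -0.1353782787173067 2-98% [-0.14812202 -0.12408921] slope 0.0007601504188182981 z 0.04016369631194194
scene board 3244 mid -0.022283430793694298 2-98% [-0.09772389  0.08788076] slope -0.044459509149947056 z 0.012031649156616087
side stop 325 mid 0.11767429090803216 2-98% [0.10926698 0.12496318] slope 0.001179937318302493 z 0.03640848853337708
side fence 288 mid 0.10408991638851467 2-98% [0.09780999 0.11460127] slope -0.011590077544725689 z 0.03619031118048821
side gauge 338 mid -0.13369157658854272 2-98% [-0.1482937 -0.1227831] slope 0.003884603977338215 z 0.0397147241063332
side board 1992 mid -0.05212141338177076 2-98% [-0.09794897  0.09727131] slope 0.10890947732751118 z 0.011552230753423876
box in jig [0.02235232 0.01819421] rel yaw -0.22261832985248398
box in jig [0.02018124 0.01910328] rel yaw -0.243562280876416
```

Platform yaw is 0.1825 with its origin at (0.615,-0.023). In the platform frame the box is at (0.021,0.0185), yaw -0.23, and the gauge reads about 0.027. Tool z is roughly jig +x, tool x roughly jig -y and tool y points down, so I turn to align and move over the near side of the box.

Request:
carry_out(steps=[[[0,9.1,0,0,0,0,1],[0,0,0,-0.04,0,0.044,1],[0,0,0,-0.04,0,0.044,1],[0,0,0,-0.04,0,0.044,1],[0,0,0,-0.04,0,0.044,1],[0,0,0,-0.04,0,0.044,1],[0,0,0,-0.04,0,0.044,1],[0,0,0,-0.04,0,0.044,1],[0,0,0,-0.04,0,0.044,1],[0,0,0,-0.04,0,0.044,1],[0,0,0,-0.04,0,0.03,1]]])

```text
t: 1.48
tool_pos: [0.534, -0.0137, 0.4018]
tcp_rot: [-0.54, 0.457, -0.454, 0.541]
ft_force: [-0.2, -0.1, -0.1]
gripper_width: 0.997
```

```bash
cat >> h.py <<'E'
TH=.1825;O=np.array([.6147,-.0232]);RJ=np.array([[np.cos(TH),np.sin(TH)],[-np.sin(TH),np.cos(TH)]])
def where():
    s=sensors.observe();M=R.from_quat(s["tcp_rot"]).as_matrix()
    zz=M[:,2];print("t",round(s["t"],2),"jig xy",np.round(RJ@(s["tool_pos"][:2]-O),4),"z",round(s["tool_pos"][2],4),"yawrel",round(np.arctan2(zz[1],zz[0])-TH,4),"y axis",np.round(M[:,1],3),"F jig",np.round(RJ@s["ft_force"][:2],1),round(s["ft_force"][2],1),"grip",round(s["gripper_width"],2))
    return s
E
python3 - <<'E'
from h import *
s=where();c=cams.read_camera("wrist");cv2.imwrite("pics/w1.png",c["color"])
P=cloud(c,s);z=P[...,2];x=P[...,:2]-O;X=x@RJ.T
import pickle;pickle.dump((s,c),open("w1.pkl","wb"))
hsv=cv2.cvtColor(c["color"],cv2.COLOR_BGR2HSV)
m=(abs(z-.057)<.006)&(hsv[...,1]>70)&(abs(X[...,0])<.12)&(abs(X[...,1])<.1)
q=X[m];print(len(q));
if len(q)>50: print(cv2.minAreaRect((q*1000).astype(np.float32)))
E
```

```text
t 1.48 jig xy [-0.0776  0.024 ] z 0.4018 yawrel -0.0118 y axis [-0.002  0.003 -1.   ] F jig [-0.2 -0. ] -0.1 grip 1.0
16079
((23.65587615966797, 16.705299377441406), (119.62849426269531, 99.5342025756836), 77.09502410888672)
```

View pics/w1.png

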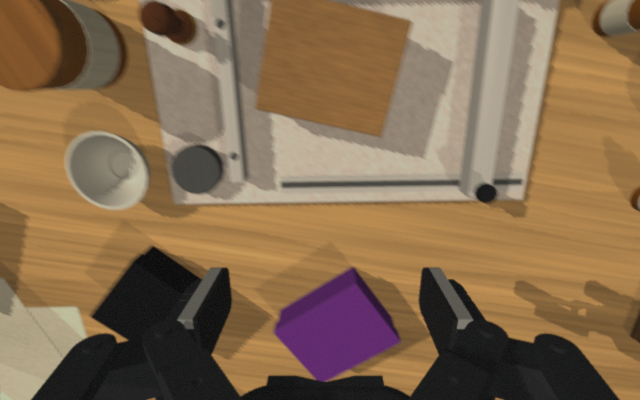

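The wrist view shows the brown box (335,65), the gauge (490,90) with its knob (485,192), the end stop (228,90) and a clear gap in front of the box. The refined box pose is jig (0.024,0.017), yaw -0.225, so I descend in front of it.

Request:
carry_out(steps=[[[0,-0.6,0,0.003,0.05,-0.002,1],[0,0,0,0,0.05,0,1],[0,0,0,0,0.05,0,1],[0,0,0,0,0.035,0,1],[0,0,0,0,0.018,0,1],[0,0,0,0,0,0,1]]])

```text
t: 2.28
tool_pos: [0.5345, -0.0092, 0.191]
tcp_rot: [-0.544, 0.453, -0.448, 0.546]
ft_force: [-0.2, 0.2, 0.3]
gripper_width: 1.003
```

Run:
```python
from h import *
s=where();c=cams.read_camera("side");cv2.imwrite("pics/s1.png",cv2.resize(c["color"][60:300,150:450],None,fx=2.5,fy=2.5,interpolation=cv2.INTER_CUBIC))
```

```text
t 2.27 jig xy [-0.0763  0.0283] z 0.191 yawrel 0.0068 y axis [-0.003  0.006 -1.   ] F jig [-0.1  0.2] 0.3 grip 1.0
```

View pics/s1.png

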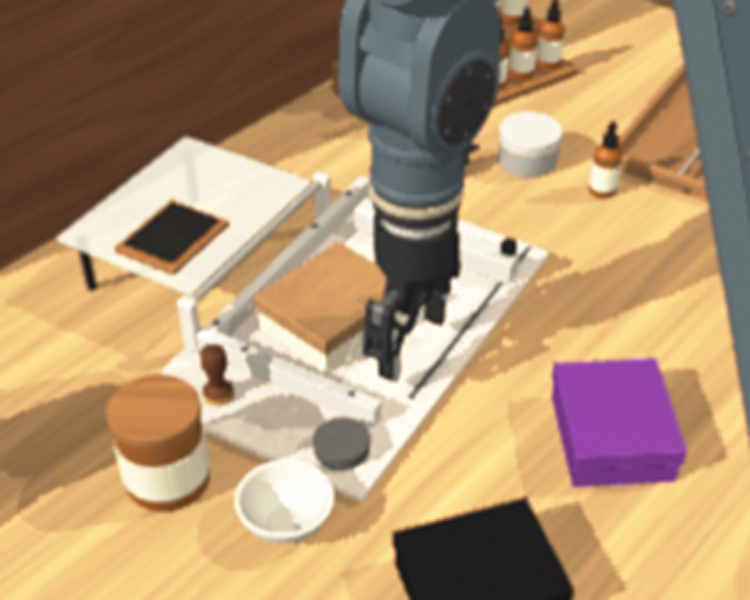

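The fingers sit just above the board in front of the box with nothing touched. I push towards the fence in small steps.

Request:
carry_out(steps=[[[0,0.4,0,0.01,0,0,1],[0,0,0,0,0,0.008,1],[0,0,0,0,0,0.008,1],[0,0,0,0,0,0.006,1],[0,0,0,0,0,0.006,1],[0,0,0,0,0,0.006,1],[0,0,0,0,0,0.006,1],[0,0,0,0,0,0.005,1]]])

```text
t: 3.32
tool_pos: [0.5849, -0.0116, 0.1948]
tcp_rot: [-0.542, 0.453, -0.452, 0.545]
ft_force: [-2.1, -1.9, 0.9]
gripper_width: 1.001
```

```bash
cat >> h.py <<'E'
def box(n="wrist",s=None,save=None):
    c=cams.read_camera(n)
    if save: cv2.imwrite(save,c["color"])
    P=cloud(c,s);z=P[...,2];X=(P[...,:2]-O)@RJ.T;x,y=X[...,0],X[...,1]
    hsv=cv2.cvtColor(c["color"],cv2.COLOR_BGR2HSV)
    m=(abs(z-.057)<.006)&(hsv[...,1]>70)&(abs(x)<.12)&(abs(y)<.11)
    k,l,st,ce=cv2.connectedComponentsWithStats(m.astype(np.uint8))
    if k>1:
        q=X[l==1+np.argmax(st[1:,4])];print(n,len(q),cv2.minAreaRect((q*1000).astype(np.float32)))
    for nm,mm,ax in(("stop",(abs(z-.037)<.003)&(abs(y-.117)<.02)&(abs(x)<.07),1),("fence",(abs(z-.037)<.003)&(abs(x-.106)<.015)&(abs(y)<.1),0),("gauge",(abs(z-.040)<.003)&(y<0)&(y>-.2)&(abs(x)<.06),1)):
        q=X[mm][:,ax]
        if len(q)>20: print(" ",nm,len(q),np.round(np.percentile(q,[3,50,97])*1000,1))
    return c
E
python3 - <<'E'
from h import *
s=where();box("wrist",s);box("side");box("scene")
E
```

```text
t 3.33 jig xy [-0.0272  0.0168] z 0.1948 yawrel -0.0015 y axis [ 0.002  0.004 -1.   ] F jig [-2.4 -1.5] 0.9 grip 1.0
wrist 103603 ((37.26121520996094, 24.467193603515625), (121.0298843383789, 98.1961898803711), 86.06136322021484)
  stop 10871 [107.1 113.  120.6]
  gauge 532 [-129.5 -126.8  -26. ]
side 913 ((38.68453598022461, 25.681026458740234), (123.06271362304688, 103.19060516357422), 86.48202514648438)
  stop 264 [109.3 116.7 123.6]
  fence 181 [ 99.1 106.2 111.4]
  gauge 159 [-147.5 -134.   -16.8]
scene 2173 ((37.9168586730957, 25.636642456054688), (121.63727569580078, 104.2967529296875), 85.30191802978516)
  stop 343 [109.  116.1 122.5]
  fence 185 [ 99.2 102.  104.8]
  gauge 413 [-148.7 -136.2 -124.7]
```

The box is at x 38 mm with yaw -0.07, which is going well. I continue to the fence.

Request:
carry_out(steps=[[[0,0,0,-0.004,0,0.005,1],[0,0,0,-0.003,0,0.005,1],[0,0,0,0,0,0.004,1],[0,0,0,0,0,0.003,1],[0,0,0,0,0,0.002,1]]])

```text
t: 4.1
tool_pos: [0.6, -0.0006, 0.1944]
tcp_rot: [0.544, -0.455, 0.45, -0.543]
ft_force: [-11.5, -4.0, 8.1]
gripper_width: 1.003
```

Run:
```python
from h import *
s=where();box("wrist",s);box("side");box("scene")
```

```text
t 4.1 jig xy [-0.0103  0.0248] z 0.1944 yawrel -0.0007 y axis [-0.006  0.003 -1.   ] F jig [-12.   -1.9] 8.1 grip 1.0
wrist 107924 ((47.47653579711914, 29.141817092895508), (100.5457992553711, 120.76746368408203), 0.11904007196426392)
  stop 8905 [107.2 113.2 120.7]
  fence 419 [101.2 101.6 102. ]
  gauge 259 [-127.6 -126.1  -17.8]
side 817 ((48.83664321899414, 31.027191162109375), (103.86962890625, 122.9796371459961), 0.16314901411533356)
  stop 258 [108.8 116.8 123.3]
  fence 53 [ 99.  104.8 111.6]
  gauge 208 [-148.1 -134.9  -17.2]
scene 2209 ((49.174072265625, 30.15786361694336), (104.12468719482422, 121.16918182373047), 0.5195748805999756)
  stop 332 [109.  115.8 122.4]
  fence 200 [ 97.4 101.9 105.1]
  gauge 404 [-148.5 -136.5 -125.3]
```

The box is flush on the fence and square, with y about 30 mm (home is 50). Before going to the gauge's outer side I locate the right-hand bystanders.

Run:
```python
from h import *
import pickle
_,D=pickle.load(open("d0.pkl","rb"))
for n in D:
    P=cloud(D[n]);X=(P[...,:2]-O)@RJ.T;x,y,z=X[...,0],X[...,1],P[...,2]
    m=(z>.03)&(z<.12)&(y<-.18)&(y>-.42)&(abs(x)<.25)
    k,l,st,ce=cv2.connectedComponentsWithStats(m.astype(np.uint8))
    for i in range(1,k):
        if st[i,4]>25:
            q=l==i;print(n,st[i,4],"x",np.round(np.percentile(x[q],[3,97]),3),"y",np.round(np.percentile(y[q],[3,97]),3),"zmax",round(z[q].max(),3),ce[i].round())
```

```text
scene 216 x [-0.131 -0.105] y [-0.358 -0.334] zmax 0.097 [206. 129.]
scene 571 x [-0.05   0.015] y [-0.392 -0.326] zmax 0.052 [179. 155.]
scene 520 x [0.119 0.165] y [-0.398 -0.334] zmax 0.111 [130. 192.]
scene 251 x [0.055 0.083] y [-0.265 -0.243] zmax 0.098 [186. 192.]
scene 1003 x [0.18  0.247] y [-0.418 -0.349] zmax 0.12 [103. 212.]
side 740 x [0.133 0.24 ] y [-0.418 -0.336] zmax 0.119 [303.  85.]
side 200 x [0.111 0.137] y [-0.401 -0.376] zmax 0.107 [324.  89.]
side 182 x [0.048 0.076] y [-0.263 -0.24 ] zmax 0.094 [321. 118.]
side 363 x [-0.056  0.009] y [-0.389 -0.324] zmax 0.05 [362. 114.]
side 186 x [-0.14  -0.112] y [-0.353 -0.332] zmax 0.095 [393. 121.]
```

Request:
carry_out(steps=[[[0,0,0,0,0,-0.01,1],[0,0,0,0,-0.03,-0.01,0.5],[0,0,0,0,-0.06,0,0],[0,0,0,0,-0.04,0,0]]])

```text
t: 4.75
tool_pos: [0.5794, -0.0047, 0.3246]
tcp_rot: [0.544, -0.456, 0.449, -0.542]
ft_force: [1.6, 0.5, 0.3]
gripper_width: 0.379
```

Request:
carry_out(steps=[[[0,0,0,0.055,0,0,0],[0,0,0,0.055,0,0,0],[0,0,0,0.055,0,0,0],[0,0,0,0.05,0,0,0],[0,0,0,0,0,0,0]]])

```text
t: 5.38
tool_pos: [0.6212, -0.2213, 0.3291]
tcp_rot: [-0.542, 0.451, -0.452, 0.546]
ft_force: [0.4, 0.9, -0.7]
gripper_width: 0.001
```

Run:
```python
from h import *
s=where();c=box("wrist",s)
P=cloud(c,s);M=R.from_quat(s["tcp_rot"]).as_matrix();Q=(P-s["tool_pos"])@M
m=(c["range_z"]>0)&(Q[...,1]<.2)&(abs(Q[...,0])<.06)&(abs(Q[...,2])<.05)
q=Q[m];print("tip reach",np.percentile(q[:,1],[50,90,98,100]) if len(q) else None)
e=q[q[:,1]>.14];print("tip x",e[:,0].min(),e[:,0].max(),"z",e[:,2].min(),e[:,2].max())
```

```text
t 5.38 jig xy [-0.0296 -0.196 ] z 0.3291 yawrel 0.0039 y axis [ 0.004  0.004 -1.   ] F jig [0.6 0.8] -0.7 grip 0.0
wrist 13916 ((50.93093490600586, 6.823886871337891), (79.12503051757812, 100.56431579589844), 89.0522689819336)
  fence 3330 [101.5 107.8 113.1]
  gauge 4851 [-150.  -138.2  -30.8]
tip reach [0.10758144 0.12974516 0.15758998 0.17017896]
tip x -0.012870461326215256 0.014452495276188365 z 0.006951572689901277 0.013173860525064116
```

With the fingers shut the tip reaches 173 mm. I descend and then push the gauge.

Request:
carry_out(steps=[[[0,0,0,0,0.055,0,0],[0,0,0,0,0.045,0,0],[0,0,0,0,0.02,0,0],[0,0,0,0,0.006,0,0],[0,0,0,-0.012,0,0,0],[0,0,0,-0.012,0,0,0],[0,0,0,-0.01,0,0,0],[0,0,0,-0.01,0,0,0]]])

```text
t: 6.42
tool_pos: [0.6136, -0.1677, 0.2053]
tcp_rot: [-0.542, 0.447, -0.452, 0.549]
ft_force: [0.9, -3.3, -1.6]
gripper_width: -0.001
```

Run:
```python
from h import *
s=where()
```

```text
t 6.42 jig xy [-0.0273 -0.1419] z 0.2053 yawrel 0.0099 y axis [ 0.012  0.003 -1.   ] F jig [ 0.3 -3.4] -1.6 grip -0.0
```

Request:
carry_out(steps=[[[0,0,0,-0.01,0.005,0,0],[0,0,0,-0.01,0.003,0,0],[0,0,0,-0.01,0,0,0],[0,0,0,-0.01,0,0,0],[0,0,0,-0.01,0,0,0],[0,0,0,-0.008,0,0,0],[0,0,0,-0.006,0,0,0]]])

```text
t: 7.3
tool_pos: [0.6015, -0.1005, 0.1982]
tcp_rot: [-0.542, 0.446, -0.454, 0.55]
ft_force: [0.8, -3.7, 1.7]
gripper_width: -0.002
```

Run:
```python
from h import *
s=where();box("wrist",s);box("scene")
```

```text
t 7.3 jig xy [-0.027  -0.0736] z 0.1982 yawrel 0.01 y axis [ 0.016  0.002 -1.   ] F jig [ 0.1 -3.8] 1.7 grip -0.0
wrist 50650 ((43.1837158203125, 7.5580596923828125), (78.59593963623047, 85.10064697265625), 89.9574966430664)
  gauge 13598 [-62.4 -49.3 -36.8]
scene 2202 ((50.242523193359375, 30.115121841430664), (102.42504119873047, 121.12836456298828), 0.12246400117874146)
  stop 338 [109.2 115.7 122.5]
  fence 190 [ 98.4 101.9 105. ]
  gauge 369 [-66.2 -46.7 -36.2]
```

Request:
carry_out(steps=[[[0,0,0,-0.005,0,0,0],[0,0,0,-0.005,0,0,0],[0,0,0,-0.005,0,0,0],[0,0,0,-0.005,0,0,0],[0,0,0,-0.003,0,0,0],[0,0,0,-0.003,0,0,0]]])

```text
t: 8.15
tool_pos: [0.5965, -0.0752, 0.198]
tcp_rot: [-0.542, 0.445, -0.455, 0.548]
ft_force: [4.0, -19.1, -2.0]
gripper_width: 0.001
```

Run:
```python
from h import *
s=where();box("side");box("scene")
```

```text
t 8.15 jig xy [-0.0273 -0.0478] z 0.198 yawrel 0.0083 y axis [ 0.016 -0.003 -1.   ] F jig [  0.4 -19.5] -2.0 grip 0.0
side 1383 ((48.349666595458984, 48.806007385253906), (121.9800033569336, 101.74728393554688), 89.72945404052734)
  stop 279 [106.3 115.3 123.2]
  fence 84 [ 97.5 103.8 111.2]
  gauge 219 [-41.  -25.6 -10.6]
scene 2241 ((49.820404052734375, 48.78938674926758), (101.85526275634766, 120.68797302246094), 0.44159165024757385)
  stop 347 [108.9 115.7 122.4]
  fence 207 [ 97.1 102.  105.1]
  gauge 318 [-36.8 -24.7 -12.5]
```

The force rose to 19.5 N, so the box is clamped against the stop. I back off, rise clear and look.

Request:
carry_out(steps=[[[0,0,0,0.012,0,0,0],[0,0,0,0.012,-0.01,0,0],[0,0,0,0,-0.05,0,0],[0,0,0,0,-0.06,0,0],[0,0,0,0,-0.06,-0.02,0],[0,0,0,-0.03,0,-0.05,0],[0,0,0,-0.03,0,-0.05,0],[0,0,0,-0.03,0,-0.01,0],[0,0,0,0,0,0,0]]])

```text
t: 9.38
tool_pos: [0.4495, -0.0364, 0.3845]
tcp_rot: [-0.54, 0.447, -0.454, 0.551]
ft_force: [-0.2, -0.3, 0.6]
gripper_width: -0.001
```

Run:
```python
from h import *
s=where();c=box("wrist",s,"pics/w2.png");box("side");box("scene",save="pics/sc2.png")
c=cv2.imread("pics/w2.png");cv2.imwrite("pics/w2c.png",c)
```

```text
t 9.38 jig xy [-0.1648  0.017 ] z 0.3845 yawrel 0.0078 y axis [ 0.017  0.006 -1.   ] F jig [-0.3 -0.2] 0.6 grip -0.0
  stop 1389 [106.8 113.2 120.2]
  gauge 2008 [-35.6 -24.3 -13. ]
side 1386 ((48.883758544921875, 49.20030975341797), (103.60804748535156, 121.64640808105469), 0.45646587014198303)
  stop 290 [106.5 116.2 123.8]
  fence 78 [ 98.7 104.9 111.3]
  gauge 202 [-35.2 -24.6 -10.9]
scene 2241 ((49.45090103149414, 48.82978057861328), (101.78882598876953, 120.59656524658203), 0.7289993166923523)
  stop 339 [108.6 115.7 122.4]
  fence 212 [ 96.7 101.8 104.7]
  gauge 359 [-34.5 -24.5 -12.1]
```

View pics/w2c.png

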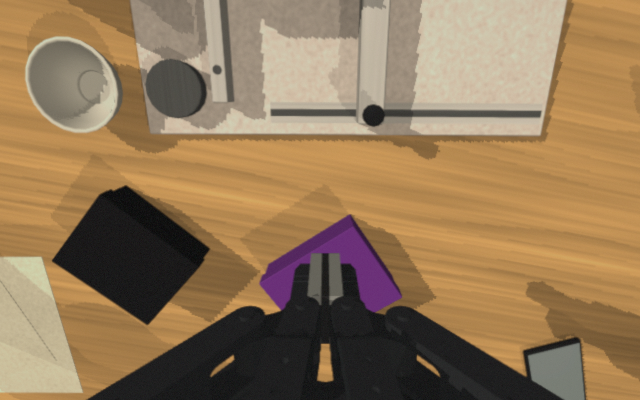

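The wrist view shows the gauge (372,60) moved up the track, with its knob at (372,115). The box itself is just out of view. As insurance I give one more gentle push to the fence with half-open fingers, looking first from above.

Request:
carry_out(steps=[[[0,0.4,0,-0.03,0,0.045,0.6],[0,0,0,0,0,0.045,0.6],[0,0,0,0,0,0,0.6]]])

```text
t: 9.9
tool_pos: [0.5389, 0.0072, 0.3847]
tcp_rot: [-0.537, 0.45, -0.457, 0.548]
ft_force: [-0.1, 0.2, 0.3]
gripper_width: 0.601
```

Run:
```python
from h import *
s=where();c=box("wrist",s)
cv2.imwrite("pics/w3.png",cv2.resize(c["color"][0:240,120:440],None,fx=2.4,fy=2.4,interpolation=cv2.INTER_CUBIC))
```

```text
t 9.9 jig xy [-0.069   0.0437] z 0.3847 yawrel -0.0041 y axis [ 0.017  0.005 -1.   ] F jig [-0.1  0.2] 0.3 grip 0.6
wrist 16231 ((44.26057052612305, 47.604644775390625), (86.97843933105469, 120.47154235839844), 0.001611234387382865)
  stop 1977 [107.7 115.2 120.9]
  gauge 3310 [-35.5 -24.8 -13.5]
```

View pics/w3.png

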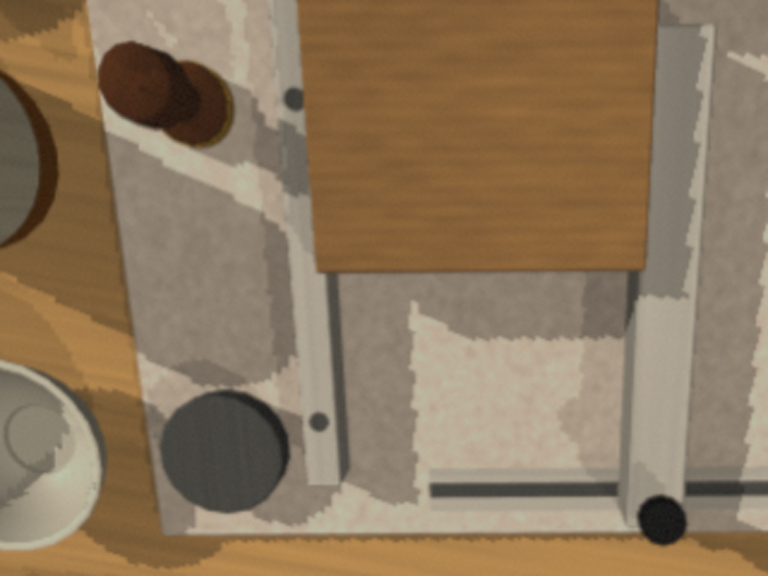

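The crop shows the box squarely between the end stop and the gauge. Now the gentle push to the fence.

Request:
carry_out(steps=[[[0,0,0,-0.006,0.055,0,0.6],[0,0,0,0,0.055,0,0.6],[0,0,0,0,0.045,0,0.6],[0,0,0,0,0.022,0,0.6],[0,0,0,0,0.005,0,0.6],[0,0,0,0,0,0,0.6]]])

```text
t: 10.7
tool_pos: [0.5378, 0.0096, 0.1982]
tcp_rot: [-0.537, 0.452, -0.457, 0.546]
ft_force: [-0.4, -0.4, 0.2]
gripper_width: 0.598
```

Run:
```python
from h import *
where()
```

```text
t 10.7 jig xy [-0.0696  0.0462] z 0.1982 yawrel -0.0091 y axis [ 0.014  0.005 -1.   ] F jig [-0.5 -0.3] 0.2 grip 0.6
```

Contact should come at x of about -0.011, which is 58 mm on.

Request:
carry_out(steps=[[[0,-0.5,0,-0.003,0,0.015,0.6],[0,0,0,0,0,0.015,0.6],[0,0,0,0,0,0.01,0.6],[0,0,0,0,0,0.006,0.6],[0,0,0,0,0,0.003,0.6],[0,0,0,0,0,0.002,0.6]]])

```text
t: 11.45
tool_pos: [0.5917, 0.0225, 0.2036]
tcp_rot: [-0.538, 0.448, -0.456, 0.549]
ft_force: [-8.5, -2.3, 7.1]
gripper_width: 0.6
```

Run:
```python
from h import *
where()
```

```text
t 11.45 jig xy [-0.0143  0.0491] z 0.2036 yawrel 0.0009 y axis [ 0.019  0.005 -1.   ] F jig [-8.8 -0.7] 7.1 grip 0.6
```

Request:
carry_out(steps=[[[0,0,0,0,0,0.002,0.6],[0,0,0,0,0,0.002,0.6]]])

```text
t: 11.7
tool_pos: [0.5928, 0.0228, 0.2032]
tcp_rot: [-0.54, 0.45, -0.455, 0.547]
ft_force: [-5.2, -2.4, 5.4]
gripper_width: 0.599
```

Run:
```python
from h import *
where()
```

```text
t 11.7 jig xy [-0.0132  0.0492] z 0.2032 yawrel 0.0009 y axis [ 0.012  0.004 -1.   ] F jig [-5.6 -1.4] 5.4 grip 0.6
```

Request:
carry_out(steps=[[[0,0,0,0,0,0.004,0.6],[0,0,0,0,0,0.004,0.6]]])

```text
t: 11.95
tool_pos: [0.5951, 0.0235, 0.2025]
tcp_rot: [-0.543, 0.453, -0.451, 0.544]
ft_force: [-13.5, -2.6, 8.6]
gripper_width: 0.598
```

Run:
```python
from h import *
where()
```

```text
t 11.95 jig xy [-0.0108  0.0495] z 0.2025 yawrel 0.0011 y axis [-0.002  0.002 -1.   ] F jig [-13.7  -0.1] 8.6 grip 0.6
```

The box is firm at 13.7 N and the tip stays at about -0.011, so it is flush. I retreat and check.

Request:
carry_out(steps=[[[0,0,0,0,0,-0.012,0.6],[0,0,0,0,0,-0.02,0.6],[0,0,0,0,-0.05,0,0.6],[0,0,0,0,-0.06,0,0.6],[0,0,0,0,-0.06,0,0.6],[0,0,0,0,-0.01,-0.0,0.6],[0,0,0,0,0,0,0.6]]])

```text
t: 12.82
tool_pos: [0.5591, 0.0165, 0.3861]
tcp_rot: [0.544, -0.454, 0.45, -0.543]
ft_force: [-0.1, -0.8, 0.1]
gripper_width: 0.593
```

Run:
```python
from h import *
s=where();c=box("wrist",s)
cv2.imwrite("pics/w4.png",cv2.resize(c["color"][0:300,100:460],None,fx=2,fy=2,interpolation=cv2.INTER_CUBIC))
box("side");box("scene",save="pics/sc4.png")
```

```text
t 12.82 jig xy [-0.0475  0.0491] z 0.3861 yawrel 0.0004 y axis [-0.005  0.002 -1.   ] F jig [-0.2 -0.8] 0.1 grip 0.59
wrist 18335 ((51.266334533691406, 47.688167572021484), (100.04170989990234, 120.21381378173828), 0.29606708884239197)
  stop 1923 [107.8 115.3 121. ]
  fence 837 [101.5 104.1 105.9]
  gauge 3142 [-35.5 -24.9 -13.4]
side 1385 ((49.05156707763672, 48.843448638916016), (103.12610626220703, 122.73895263671875), 0.530387282371521)
  stop 289 [106.2 115.9 123.5]
  fence 78 [ 98.4 105.1 111.2]
  gauge 203 [-34.9 -25.2  -9.8]
scene 2230 ((50.54347610473633, 48.9141731262207), (120.70159912109375, 101.52352142333984), 89.93083190917969)
  stop 341 [108.8 115.7 122.3]
  fence 196 [ 97.3 102.  104.9]
  gauge 361 [-34.6 -25.3 -12.3]
```

View pics/w4.png

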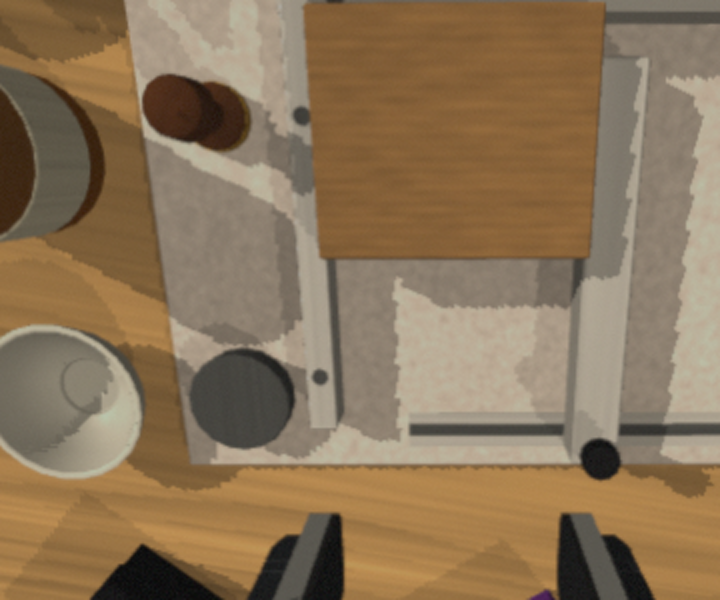

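View pics/sc4.png

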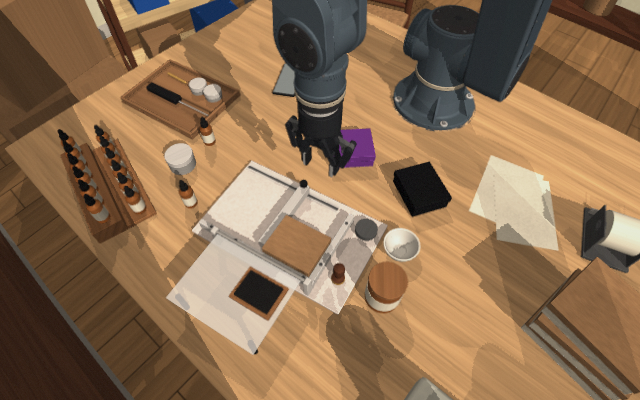

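Both pictures show the box in the corner (scene 297,243), square, with the gauge against it and all bystanders in place. I hand in the job.

```bash
python3 -c "
from h import *
print(workorder.finish_job())"
```

```text
the job is handed in; nothing more can be done
None
```

The job is handed in, at about 13 s on the robot's clock. The box sits in the corner against the rear fence and the end stop, with the side gauge resting against it.

I pushed the box to the fence with the open fingers, which also squared it. Then I slid the gauge in by its outer face until the box met the end stop, where the force rose to about 19 N. A last push towards the fence met a firm stop at about 14 N.

Last checks:
- **Box position:** the three cameras put the box centre at platform x 49–51 mm and y 48–49 mm, against 50/50 for home. The offset in y matches a 1–2 mm bias seen on the end stop itself, whose inner face reads about 108–109 mm instead of 110.
- **Squareness:** the box is square to the fence within about 0.5 degrees (0.01 rad).
- **Gauge:** its face is about 121 mm from the end stop, inside the 123.5 mm limit.
- **Bystanders:** in the last pictures all of them stand where they were at the start.

No check failed. The cameras differed by up to about 2 mm in box position, which is within their calibration.

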